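Load the stopper magazine

TASK

Load the two larger rubber stoppers from the white pad into the upright tube of the stopper magazine, one on top of the other, narrow ends down, so that both lie flat at the bottom of the tube. Leave the small stopper, the petri dish and the small beaker where they are.

Things in the scene. Friction and masses are not known exactly. Their poses are not given: they have to be found in the camera images.
- large_stopper_a_center (a point): rubber stopper, dark grey, slightly tapered, one of two alike, wider end 33 mm across, 26 mm tall; it stands on its narrow end on the white pad. Grasp it as a 33 mm cylinder. The point is its centre, half-way up (13 mm above its underside); z points to its wide end. Mass about 40 g.
- large_stopper_b_center (a point): rubber stopper, dark grey, slightly tapered, one of two alike, wider end 33 mm across, 26 mm tall; it stands on its narrow end on the white pad. Grasp it as a 33 mm cylinder. The point is its centre, half-way up (13 mm above its underside); z points to its wide end. Mass about 40 g.
- small_stopper_center (a point): the smaller rubber stopper on the same pad, same shape and colour, 27 mm across, 22 mm tall, to be left alone. The point is its centre, 11 mm above its underside.
- pad: flat white pad fixed to the bench, 130 mm along its x, 250 mm along its y, 3 mm thick; origin at the centre of its underside, on the bench. The three stoppers stand on it in a loose row along its y, centres at least 64 mm apart along y, in any order.
- tube_mouth (a point): centre of the round open mouth of the magazine, at the rim of its white funnel, 110 mm above the bench; z is the tube's axis, up. The funnel's rim is 57 mm across outside, about 51 mm inside; it narrows over 14 mm to the tube, 38 mm inside, whose top is 96 mm above the bench.
- magazine: stopper magazine, fixed to the bench: a grey base plate 110 x 100 mm, an upright bare aluminium tube with a viewing slot on its -x side, topped by a white funnel, and a rear post lower than the funnel. Origin at the centre of the underside, on the tube's axis, on the bench. The tube starts empty. Tube and funnel are slick (friction about 0.15). A stopper let go upright in the funnel slides down by its own weight.
- tube_floor (a point): centre of the tube's floor, on the tube's axis, 20 mm above the bench and 90 mm below the rim of the mouth; x points to the rear post, away from the viewing slot; z up.
- petri_dish_center (a point): loose glass petri dish, 63 mm across, 14 mm tall, lying flat; the point is its centre, 7 mm up.
- small_beaker_center (a point): loose empty glass beaker, 67 mm across, 79 mm tall, upright; the point is its centre, 39 mm up.
Mind the look-alikes: they are no part of the job. What is shaped like the part that bears large_stopper_b_center but blue is not meant. What is shaped like the part that bears large_stopper_a_center but brown or orange is not meant.

How it is judged (in metres and radians):
At the end, for the whole second after the job is handed in: Both large stoppers are inside the tube and at rest: one flat on the tube's floor (its centre 8 to 18 mm above the floor), the other flat on top of it (centre 33 to 45 mm above the floor), in either order, each within 6 mm of the tube's axis and with its wide end up within 0.2 rad (((horizontal distance between each of large_stopper_a_center, large_stopper_b_center and tube_floor below 0.006 m and z of large_stopper_a_center in the frame of tube_floor between 0.008 and 0.018 m and angle between each of large_stopper_a_center, large_stopper_b_center's own z axis and vertical below 0.2 rad and linear speed of each of large_stopper_a, large_stopper_b below 0.02 m/s and z of large_stopper_b_center in the frame of tube_floor between 0.033 and 0.045 m) or (horizontal distance between each of large_stopper_b_center, large_stopper_a_center and tube_floor below 0.006 m and z of large_stopper_b_center in the frame of tube_floor between 0.008 and 0.018 m and angle between each of large_stopper_b_center, large_stopper_a_center's own z axis and vertical below 0.2 rad and linear speed of each of large_stopper_b, large_stopper_a below 0.02 m/s and z of large_stopper_a_center in the frame of tube_floor between 0.033 and 0.045 m))); the robot touches nothing.
It fails at once if the small stopper is moved by more than 30 mm (distance of small_stopper_center from where it was at the start of the episode above 0.03 m).
It fails at once if the petri dish is moved by more than 30 mm (distance of petri_dish_center from where it was at the start of the episode above 0.03 m).
It fails at once if the small beaker is moved by more than 30 mm (distance of small_beaker_center from where it was at the start of the episode above 0.03 m).
It also fails if it takes over 58 s, if anything falls off the work surface, if the arm or the gripper's body presses on something with over 40 N, if the wrist force passes 120 N, or if a joint passes its speed limit or range.

ROBOT

A 7-joint arm with a two-finger parallel gripper is mounted at the origin on a cart in front of the work surface, level with it; the furniture and walls round the work are solid. World frame = base frame: x ahead of the robot, y to its left, z up, the work surface at z = 0. Lengths are in mm, angles in rad, forces in N, time in s.
With the tool pointing down it reaches from about 400 to 900 mm from the base axis. Payload 5.5 kg.
Tool frame: the origin (TCP) lies at the very end of the fingers, on their centre line; the grasp point (between the pads) lies 19 mm behind it; z points along the fingers, y is the line along which they close (so a half turn about z gives the same grasp; the last joint's range is limited). The gripper opens to 92 mm and grips with 3 to 60 N. Pads are 19 mm wide; open, the fingers measure 130 mm over their backs; the gripper's body (75 mm by 190 mm) begins 47 mm behind the grasp point.
Start: joints at [-1.03, 0.501, -0.427, 1.55, 0.221, 1.138, -0.21], TCP at [178.217, 625.091, 191.429] pointing down, gripper open.
Joint ranges: [-2.88, 2.88], [-0.31, 2.03], [-1.54, 1.56], [0.2, 2.42], [-1.41, 4.55], [0.19, 2.02], [-2.57, 2.57]. Speed limits (rad/s): [2.57, 2.57, 3.14, 3.14, 3.14, 3.14, 3.14].

INTERFACE

Orientations are given as a rotation vector (axis times angle).
In Python, from rig import * gives the robot as it stands. Calls block until the motion is done:
- move_to(position, orientation): joint-space move of the TCP to a pose.
- servo_line(position, rotation=None, speed=150): straight line of the TCP; rotation=None keeps the orientation; speed is the mean speed in mm/s.
- goto_joints(angles): joint-space move.
- grip(opening, effort=None): opening from 0.0 (shut) to 1.0 (fully open); effort is the grip in N (None keeps the last); returns when the fingers have stopped.
- sleep(seconds).
- solve_ik(position, orientation): joint angles nearest the present ones, or None.
- read_state(): the state.
- read_camera(name): name is "scene" or "side" or "wrist"; returns a dict with "pixels" (400x640x3 uint8, red, green, blue), "depth" (400x640 float32, mm along the optical axis (not along the pixel's ray), 0 where there is no reading), "vertical_fov" (degrees; the focal length in pixels is half the picture's height over the tangent of half this angle, whatever the lens; pixels are square), "cx", "cy" (the principal point, pixels), "camera_from_world" (4x4, takes a point from world to camera coordinates); the wrist camera has in their place "hand_eye" (4x4, takes a point from camera to tool coordinates, whose origin is the TCP and whose axes are the flange's). Camera axes: x right, y up, looking along -z (the intrinsics and any distortion apply to the point x, -y, -z); pixel columns grow to the right and rows downward; lengths in mm; the calibration is good to about 2 mm. The wrist camera is an equidistant fisheye: a pixel r from the principal point sees the ray r / f radians off the axis. A picture is of the moment at which its call begins: read the wrist's pose just before it.
A pose or a line that the arm cannot do raises PlanningError and nothing moves.
- finish_job(): hands the job in; it is judged then, once.
The state is a dict: "clock": time; "q": joint angles; "joint_vel": joint speeds; "joint_torque": joint torques, N m; "ee_pos": TCP position; "orientation": TCP orientation; "force": force on the tool from outside, world axes, zero at the start; "wrist_torque": the same for the moment, N m; "width": opening from 0.0 (shut) to 1.0 (fully open); "grip_force": force on a finger pad.
Only numpy, scipy, OpenCV 4.12 (cv2) and the standard library are available. Lean on these libraries where they do the work, as an engineer would, in place of code of your own. Each camera call takes 0.05 s, during which the arm holds its last target. There are 200 camera calls.

## Working session

There is one attempt and no reset: what is moved stays moved. The work goes in short steps, each a Python script; the robot and the scene stay as the last script left them, time stands still between calls to the robot, and variables do not carry over. Pictures are saved under pics/ and viewed, at most 10 in all, crops included, and the job is handed in when it is done.

```bash
mkdir -p pics; ls; cat > h.py <<'E'
from rig import *
import numpy as np, cv2
from scipy.spatial.transform import Rotation as R
def save(n,c): cv2.imwrite(n,cv2.cvtColor(c["pixels"],cv2.COLOR_RGB2BGR))
def cam(c,u,v,st=None):
    """origin, direction (world) of pixel ray"""
    f=200/np.tan(np.radians(c["vertical_fov"])/2)
    x=(np.asarray(u,float)-c["cx"]);y=(np.asarray(v,float)-c["cy"])
    if "hand_eye" in c:
        r=np.hypot(x,y)+1e-9;t=r/f
        d=np.stack([np.sin(t)*x/r,-np.sin(t)*y/r,-np.cos(t)],-1)
        T=np.eye(4);T[:3,:3]=R.from_rotvec(st["orientation"]).as_matrix();T[:3,3]=st["ee_pos"]
        T=T@c["hand_eye"]
    else:
        d=np.stack([x/f,-y/f,-np.ones_like(x)],-1);T=np.linalg.inv(c["camera_from_world"])
    return T[:3,3],d@T[:3,:3].T
def plane(c,u,v,z,st=None):
    o,d=cam(c,u,v,st);return o+d*((z-o[2])/d[...,2])[...,None]
def cloud(c,st=None):
    v,u=np.mgrid[:400,:640];o,d=cam(c,u,v,st)
    if "hand_eye" in c:
        x=u-c["cx"];y=v-c["cy"];f=200/np.tan(np.radians(c["vertical_fov"])/2)
        s=c["depth"]/np.cos(np.hypot(x,y)/f)
    else: s=c["depth"]
    return o+d*s[...,None]
E
python3 - <<'E'
from h import *
s=read_state();print(s)
for n in("scene","side","wrist"):
    c=read_camera(n);save(f"pics/{n}0.png",c)
    print(n,{k:v for k,v in c.items() if k not in("pixels","depth")},(c["depth"]>0).mean())
E
```

```text
pics
{'clock': 0.0, 'q': array([-1.02978187,  0.50186986, -0.4267886 ,  1.55143415,  0.22076066,
        1.13831953, -0.21028148]), 'joint_vel': array([ 0.00082188, -0.00065153, -0.00055036, -0.00206014,  0.00052617,
        0.00019444, -0.00271794]), 'joint_torque': array([ 1.27206636e-04, -5.66583180e+01, -5.81605107e+00, -2.79105270e+01,
       -6.88375882e-02,  3.11995042e-02,  1.85329145e-04]), 'ee_pos': array([178.08183517, 624.32239924, 190.37099608]), 'orientation': array([-4.34855597e-01, -3.11096945e+00,  3.05719698e-03]), 'force': array([-0.27661801,  0.92891473, -0.18867153]), 'wrist_torque': array([ 0.01804473,  0.01808979, -0.01003248]), 'grip_force': 0.0, 'width': 1.0029449765585567}
scene {'vertical_fov': 52.341526863098196, 'cx': 319.540501795685, 'cy': 198.93649695914468, 'camera_from_world': array([[-5.52161295e-01, -8.33425778e-01,  2.27898465e-02,
         3.19990027e+02],
       [ 4.81329388e-01, -2.96332853e-01,  8.24929609e-01,
        -3.13890412e+02],
       [-6.80764221e-01,  4.66463624e-01,  5.64775851e-01,
        -7.00360530e+02],
       [ 0.00000000e+00
[... 306 characters left out ...]
159076e-01,  8.51003922e-01,
        -1.61146042e+02],
       [-2.83951688e-01,  8.02648657e-01,  5.24525093e-01,
        -1.11269072e+03],
       [ 0.00000000e+00,  0.00000000e+00,  0.00000000e+00,
         1.00000000e+00]])} 0.99575390625
wrist {'vertical_fov': 65.70646984690485, 'cx': 316.5061295233225, 'cy': 202.9359742371901, 'hand_eye': array([[-7.60982755e-04,  9.52441770e-01,  3.04719699e-01,
         8.28426276e+01],
       [ 9.99999598e-01,  5.80289742e-04,  6.83547078e-04,
        -4.48901508e-01],
       [ 4.74213074e-04,  3.04720097e-01, -9.52441829e-01,
        -1.92982482e+02],
       [ 0.00000000e+00,  0.00000000e+00,  0.00000000e+00,
         1.00000000e+00]])} 0.99603515625
```

View pics/scene0.png

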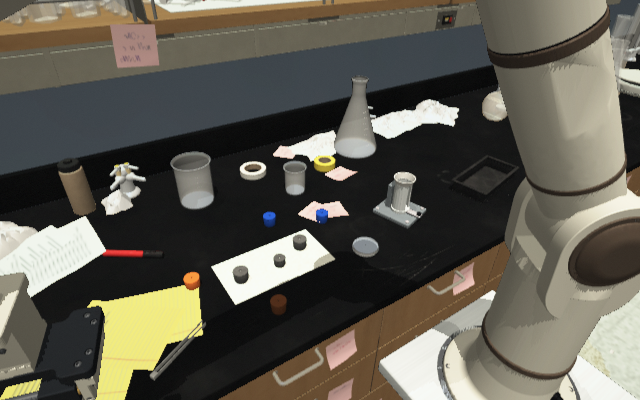

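View pics/side0.png

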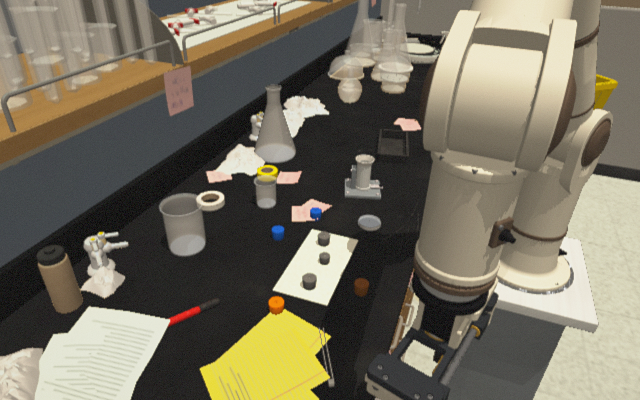

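The scene view shows the pad with three stoppers at (240,274), (279,261) and (299,241). The middle one looks smallest. The magazine is at (403,180), the dish at (365,246), and the beaker at (294,178). The side view agrees: stoppers at (309,281), (325,258), (323,239), magazine at (363,165).

```bash
cat > m.py <<'E'
from h import *
seeds={"scene":[(240,274),(279,261),(299,241)],"side":[(309,281),(325,258),(323,239)]}
res={}
for n in seeds:
    c=read_camera(n);P=cloud(c);g=c["pixels"].max(2)
    pts=[]
    for u,v in seeds[n]:
        m=np.zeros(g.shape,np.uint8);w=20
        m[v-w:v+w,u-w:u+w]=(g[v-w:v+w,u-w:u+w]<125)
        k,l,s,ce=cv2.connectedComponentsWithStats(m)
        i=l[v,u];print(n,(u,v),g[v,u],s[i],ce[i].round(1))
        o,d=cam(c,*ce[i]);d/=np.linalg.norm(d);pts.append((o,d))
        q=P[l==i];print('  depth z',np.percentile(q[:,2],[5,50,95]).round(),'med xy',np.median(q[:,:2],0).round())
    res[n]=pts
    u,v=dict(scene=(403,180),side=(363,165))[n]
    w=35;Q=P[v-w:v+w,u-w:u+w].reshape(-1,3)
    r=Q[(Q[:,2]>103)&(Q[:,2]<116)];print(n,"rim",len(r),r.min(0).round(),r.max(0).round(),'top z',np.percentile(Q[:,2],99.5))
    (e,_)=cv2.minEnclosingCircle(r[:,:2].astype(np.float32)),0;print(e)
    b=Q[(Q[:,2]>4)&(Q[:,2]<25)];print('base',cv2.minAreaRect(b[:,:2].astype(np.float32)))
    for nm,(u,v),w in [("dish",dict(scene=(365,246),side=(369,223))[n],12),("beaker",dict(scene=(294,178),side=(266,192))[n],18)]:
        Q=P[v-w:v+w,u-w:u+w].reshape(-1,3);Q=Q[(Q[:,2]>5)&(Q[:,2]<85)]
        if len(Q):print(nm,len(Q),np.median(Q,0).round(),Q.max(0).round(),Q.min(0).round())
    m=((c["pixels"].min(2)>150)).astype(np.uint8);k,l,s,ce=cv2.connectedComponentsWithStats(m)
    u,v=dict(scene=(260,268),side=(300,270))[n];i=l[v,u];print('pad',s[i],cv2.minAreaRect(P[(l==i)][:,:2].astype(np.float32)),np.median(P[l==i][:,2]))
for (o1,d1),(o2,d2) in zip(res["scene"],res["side"]):
    t=np.linalg.lstsq(np.stack([d1,-d2],1),o2-o1,rcond=None)[0]
    a,b=o1+t[0]*d1,o2+t[1]*d2;print("tri",((a+b)/2).round(1),np.linalg.norm(a-b).round(1))
E
python3 m.py
```

```text
scene (240, 274) 125 [     0      0    640    400 255700] [319.6 199.4]
  depth z [-128.   65.  521.] med xy [494.  99.]
scene (279, 261) 97 [274 254  11  13 118] [279.1 260.4]
  depth z [ 8. 24. 28.] med xy [449. 194.]
scene (299, 241) 130 [     0      0    640    400 255308] [319.6 199.4]
  depth z [-129.   65.  521.] med xy [492.  99.]
scene rim 155 [ 437. -208.  103.] [ 493. -153.  115.] top z 647.191685854333
((464.8558654785156, -181.21249389648438), 29.245887756347656)
base ((609.3355102539062, -318.3256530761719), (224.84588623046875, 473.9681701660156), 43.03257751464844)
dish 406 [394.  -4.  16.] [443.  23.  19.] [366. -49.   5.]
beaker 695 [691.   9.  55.] [883.  61.  84.] [ 654. -128.    5.]
pad [ 211  229  123   76 3910] ((188.9619140625, 273.0095520019531), (269.724853515625, 768.705810546875), 75.40612030029297) 5.146685935058201
side (309, 281) 131 [     0      0    640    400 255789] [319.5 199.4]
  depth z [-910.   47.  612.] med xy [557. 290.]
side (325, 258) 112 [319 253  11  12  89] [323.9 258.9]
  depth z [ 5. 19. 25.] med xy [452. 202.]
side (323, 239) 99 [303 219  40  27 645] [323.3 228.4]
  depth z [-3. -0. 27.] med xy [496.  56.]
side rim 84 [ 436. -208.  103.] [ 489. -150.  111.] top z 109.63803411997772
((465.72088623046875, -180.13746643066406), 30.569185256958008)
base ((468.3961181640625, -364.3141174316406), (143.21336364746094, 496.012939453125), 4.857011795043945)
dish 264 [393.   1.  13.] [427.  28.  16.] [364. -35.   5.]
beaker 652 [700.  20.  52.] [795.  40.  81.] [ 669. -150.    5.]
pad [ 273  229   79   76 3043] ((388.9616394042969, 540.9415893554688), (167.61578369140625, 969.577392578125), 13.876666069030762) 2.453933576855775
tri [526.7  37.7  79.4] 9.9
tri [456.5 191.4  12.2] 5.2
tri [510.8  60.4  51.4] 87.6
```

```bash
python3 - <<'E'
from h import *
for n,S in {"scene":[(240,274),(279,261),(299,241)],"side":[(309,281),(325,258),(323,239)]}.items():
    c=read_camera(n);print(n,plane(c,*np.array(S).T,np.array([16.]*3)).round().tolist())
o=read_state()["orientation"]
for i,p in enumerate([(465,160,230),(465,110,230),(470,-170,300),(470,-130,300)]):
    move_to(p,o);s=read_state();c=read_camera("wrist")
    np.savez(f"w{i}.npz",**{k:c[k] for k in c},**{k:s[k] for k in("ee_pos","orientation")})
    save(f"pics/w{i}.png",c)
a=[cv2.resize(cv2.imread(f"pics/w{i}.png"),(400,250)) for i in range(4)]
cv2.imwrite("pics/grid.png",np.vstack([np.hstack(a[:2]),np.hstack(a[2:])]))
print(read_state()["clock"])
E
```

```text
scene [[463.0, 283.0, 16.0], [454.0, 192.0, 16.0], [490.0, 119.0, 16.0]]
side [[458.0, 285.0, 16.0], [452.0, 195.0, 16.0], [482.0, 126.0, 16.0]]
4.2333
```

View pics/grid.png

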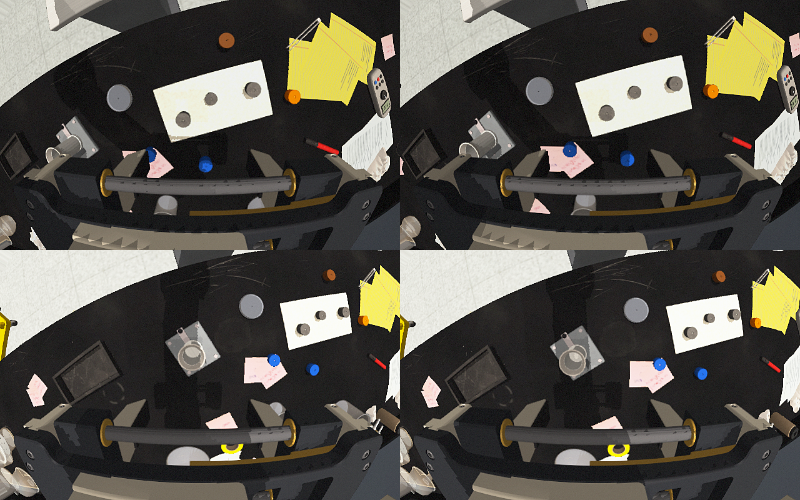

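The grid shows the stoppers in w0 near full-size pixels (292,190), (337,158), (403,144), and in w1 near (330,180), (374,148), (438,134). The funnel is at about (307,168) in w2 and (275,168) in w3.

```bash
cat > m2.py <<'E'
from h import *
def tri(a,b):
    (o1,d1),(o2,d2)=a,b
    t=np.linalg.lstsq(np.stack([d1,-d2],1),o2-o1,rcond=None)[0]
    return ((o1+t[0]*d1+o2+t[1]*d2)/2).round(1),np.linalg.norm(o1+t[0]*d1-o2-t[1]*d2).round(1)
W=[dict(np.load(f"w{i}.npz")) for i in range(4)]
ims=[];rays=[]
for w,S in zip(W[:2],[[(292,190),(337,158),(403,144)],[(330,180),(374,148),(438,134)]]):
    P=cloud(w,w);g=w["pixels"].max(2);im=w["pixels"][:,:,::-1].copy();rr=[]
    m=((g<185)&(P[...,2]>9)&(P[...,2]<45)).astype(np.uint8)
    k,l,s,ce=cv2.connectedComponentsWithStats(m)
    for u,v in S:
        sub=l[v-5:v+6,u-5:u+6];i=np.bincount(sub[sub>0]).argmax()
        q=P[l==i];z=np.percentile(q[:,2],90);top=(l==i)&(P[...,2]>z-5)
        e=cv2.minEnclosingCircle(P[top][:,:2].astype(np.float32))
        uv=np.argwhere(top).mean(0)[::-1];rr.append(cam(w,*uv,w))
        print("stopper",s[i],"topz",z.round(1),"circ",np.round(e[0],1),round(e[1],1),"med",np.median(P[top][:,:2],0).round(1),
          "ray@28",plane(w,*uv,28.5,w).round(1))
        im[top]=(0,0,255)
    rays.append(rr);ims.append(im[100:240,220:480])
    # pad
    m=((w["pixels"].min(2)>195)&(P[...,2]<10)&(P[...,2]>-5)).astype(np.uint8);k,l,s,ce=cv2.connectedComponentsWithStats(m)
    i=np.bincount(l[140:200,280:420][l[140:200,280:420]>0]).argmax();u=np.argwhere(l==i)[:,::-1].T
    q=plane(w,*u,np.full(u.shape[1],3.),w);print("pad",cv2.minAreaRect(q[:,:2].astype(np.float32)),np.median(P[l==i][:,2]))
for a,b in zip(*rays):print("tri",tri(a,b))
rays=[]
for w,(u,v) in zip(W[2:],[(307,168),(275,168)]):
    P=cloud(w,w);im=w["pixels"][:,:,::-1].copy()
    m=np.zeros(P.shape[:2],bool);m[v-35:v+35,u-35:u+35]=1
    m&=(P[...,2]>104)&(P[...,2]<118)
    q=P[m];h=cv2.convexHull(np.argwhere(m)[:,::-1].astype(np.float32));e=cv2.fitEllipse(h)
    rays.append(cam(w,*e[0],w))
    print("rim",m.sum(),"z95",np.percentile(q[:,2],95).round(1),cv2.minEnclosingCircle(q[:,:2].astype(np.float32)),"ell",np.round(e[0]+e[1],1),"ray@110",plane(w,*e[0],110.,w).round(1))
    im[m]=(0,0,255);ims.append(im[100:240,200:460])
print("rim tri",tri(*rays))
cv2.imwrite("pics/seg.png",cv2.resize(np.vstack([np.hstack(ims[:2]),np.hstack(ims[2:])]),None,fx=1.5,fy=1.5))
E
python3 m2.py
```

```text
stopper [281 179  25  25 487] topz 30.1 circ [482.5 122.7] 16.7 med [482.3 123. ] ray@28 [482.5 122.9  28.5]
stopper [328 148  20  20 321] topz 25.3 circ [456.  191.3] 13.6 med [455.7 191.3] ray@28 [454.9 191.3  28.5]
stopper [392 131  25  25 490] topz 29.9 circ [459.3 283. ] 16.5 med [459.1 282.5] ray@28 [459.  282.7  28.5]
pad ((468.057861328125, 198.80096435546875), (129.38906860351562, 248.96250915527344), 0.40807685256004333) 2.687724890774632
stopper [318 168  26  26 496] topz 30.0 circ [482.8 122.4] 16.9 med [482.3 122.5] ray@28 [482.5 122.3  28.5]
stopper [365 138  21  20 329] topz 25.3 circ [456.  190.9] 13.5 med [455.7 190.9] ray@28 [455.  190.3  28.5]
stopper [427 122  25  24 480] topz 30.0 circ [459.1 283. ] 16.4 med [458.8 282.6] ray@28 [459.  282.6  28.5]
pad ((468.1936950683594, 198.4739990234375), (129.80125427246094, 249.30911254882812), 0.3836788237094879) 2.665160836209168
tri (array([483.6, 122.2,  24. ]), np.float64(0.0))
tri (array([456.2, 191.4,  21.5]), np.float64(0.1))
tri (array([459.1, 282.9,  27.9]), np.float64(0.0))
rim 501 z95 110.6 ((464.93231201171875, -180.7199249267578), 28.388444900512695) ell [306.1 171.3  43.2  44.3] ray@110 [ 464.3 -180.3  110. ]
rim 481 z95 110.7 ((464.8355712890625, -180.60296630859375), 28.58271026611328) ell [275.  179.9  42.   43.6] ray@110 [ 464.4 -180.2  110. ]
rim tri (array([ 464.4, -180.3,  109.6]), np.float64(0.0))
```

View pics/seg.png

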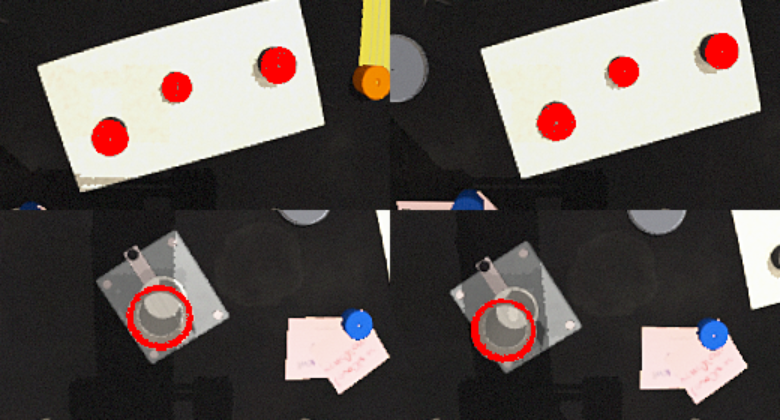

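Everything matches the given sizes: 33/27/33 mm stoppers with tops at 29 and 25 mm, and a rim of radius 28.4 mm at z 110. The large stoppers are at (482.5,122.6) and (459.1,282.8), and the mouth is at (464.6,-180.4). I'll pick the first one, closing across the row.

```bash
cat > pick.py <<'E'
from h import *
MOUTH=np.array([464.6,-180.4])
DOWN=R.from_matrix(np.array([[0,1,0],[1,0,0],[0,0,-1.]])).as_rotvec()  # tool x=+y, tool y=+x
def show(t):
    s=read_state();print(t,s["clock"].__round__(2),s["ee_pos"].round(1),"w",round(s["width"]*92,1),"gf",round(s["grip_force"],1),s["force"].round(1))
def pick(x,y,z=12):
    grip(0.65,15);move_to((x,y,110),DOWN);servo_line((x,y,z),speed=80);show("down")
    grip(0.0,15);show("closed");servo_line((x,y,215),speed=150);show("up")
def over(): move_to((*MOUTH,215),DOWN)
E
python3 - <<'E'
from pick import *
print(solve_ik((*MOUTH,130),DOWN))
pick(482.5,122.6);over();servo_line((*MOUTH,150),speed=150);sleep(.3);show("over")
save("pics/over1.png",read_camera("scene"));save("pics/over1s.png",read_camera("side"))
a=[cv2.resize(cv2.imread(p)[90:250,x:x+160],None,fx=2.4,fy=2.4) for p,x in(("pics/over1.png",325),("pics/over1s.png",285))]
cv2.imwrite("pics/over1g.png",np.hstack(a))
E
```

```text
[ 0.16419285  0.27801179  0.17710073  2.000907   -0.06341923  0.86779928
  0.3756599 ]
down 7.94 [483.1 122.7  12.5] w 59.7 gf 0.0 [-0.1 -0.2 -0.1]
closed 8.97 [482.5 122.6  12. ] w 0.5 gf 0.0 [0.4 0.9 0.7]
up 10.47 [481.8 122.4 214.1] w 0.4 gf 0.0 [-0.7  0.6  0. ]
over 12.52 [ 465.2 -180.6  150.8] w 0.6 gf 0.0 [-0.1  0.3  0.1]
```

View pics/over1g.png

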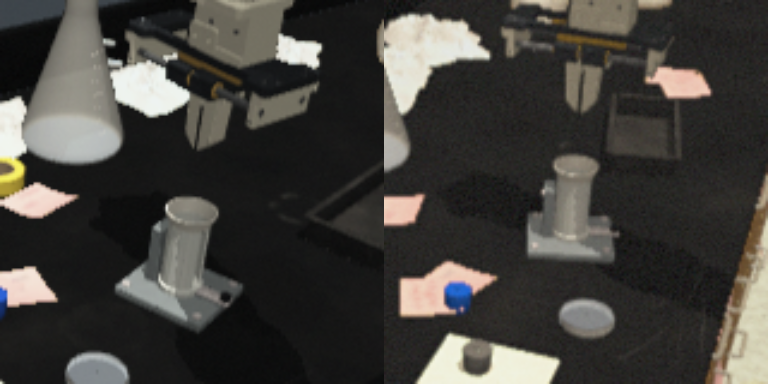

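It missed: the gripper shut on nothing. The stopper still stands at (478,355) in the right crop, and the fingertips appear higher than the TCP reading says. I'll measure where the tips really are.

```bash
python3 - <<'E'
from pick import *
s=read_state();print(s["ee_pos"],s["orientation"],s["q"].round(3))
for n,(u0,v0) in dict(scene=(325,90),side=(285,90)).items():
    c=read_camera(n);P=cloud(c)[90:250,u0:u0+160]
    for lo in range(115,250,10):
        m=(P[...,2]>lo)&(P[...,2]<=lo+10)&(abs(P[...,0]-465)<120)&(abs(P[...,1]+180)<120)
        if m.sum()>3:q=P[m];print(n,lo,m.sum(),q.min(0).round(),q.max(0).round())
# stoppers now
for n,S in {"scene":[(240,274),(279,261),(299,241)],"side":[(309,281),(325,258),(323,239)]}.items():
    c=read_camera(n);P=cloud(c)
    for u,v in S:
        Q=P[v-15:v+16,u-15:u+16].reshape(-1,3);Q=Q[(Q[:,2]>12)&(Q[:,2]<40)];print(n,len(Q),np.median(Q,0).round(1),Q[:,2].max().round(1))
E
```

```text
[ 464.90652033 -180.5101153   150.48996728] [2.22097794e+00 2.22079282e+00 7.79697685e-04] [ 0.192  0.249  0.144  1.982 -0.045  0.913  0.359]
scene 185 16 [ 456. -188.  189.] [ 474. -169.  195.]
scene 195 45 [ 447. -193.  196.] [ 482. -169.  205.]
scene 205 63 [ 447. -190.  205.] [ 482. -169.  215.]
scene 215 65 [ 444. -190.  215.] [ 484. -168.  225.]
scene 225 72 [ 445. -191.  225.] [ 485. -168.  235.]
scene 235 63 [ 444. -192.  235.] [ 485. -169.  245.]
scene 245 24 [ 378. -219.  248.] [ 545. -151.  255.]
side 185 18 [ 452. -174.  185.] [ 472. -167.  194.]
side 195 41 [ 445. -189.  195.] [ 479. -167.  205.]
side 205 44 [ 445. -184.  205.] [ 480. -164.  215.]
side 215 51 [ 444. -191.  215.] [ 481. -166.  225.]
side 225 50 [ 443. -187.  225.] [ 481. -166.  235.]
side 235 42 [ 443. -187.  236.] [ 482. -164.  244.]
side 245 28 [ 376. -208.  245.] [ 548. -142.  255.]
scene 215 [453.5 285.3  30.8] 34.4
scene 123 [452.8 193.   26. ] 29.0
scene 174 [477.3 125.5  30.5] 34.2
side 183 [455.7 290.7  28.2] 31.2
side 108 [453.5 198.5  23.5] 31.1
side 159 [477.1 133.8  26.7] 32.1
```

Both fixed cameras put the tips at z≈187 while the TCP reads 150, with xy correct. I need to know whether the reported pose or the tool length is off, and whether it depends on opening.

```bash
cat > tip.py <<'E'
from pick import *
def tip(t):
    s=read_state();e=s["ee_pos"];out=[]
    for n in("scene","side"):
        P=cloud(read_camera(n))
        m=(abs(P[...,0]-e[0])<70)&(abs(P[...,1]-e[1])<18)&(P[...,2]>122)&(P[...,2]<e[2]+110)
        out.append(np.percentile(P[m][:,2],1).round(1))
    print(t,"ee z",e[2].round(1),"w",round(s["width"]*92,1),"tip z",out)
E
python3 - <<'E'
from tip import *
tip("closed")
s=read_state();w=read_camera("wrist");P=cloud(w,s)
m=(np.hypot(P[...,0]-465,P[...,1]+180)<32)&(P[...,2]>60)&(P[...,2]<145)
print("rim z now",m.sum(),np.percentile(P[m][:,2],[50,90,97]).round(1) if m.any() else None)
save("pics/wnow.png",w)
grip(0.65);tip("open .65")
E
```

```text
closed ee z 150.1 w 0.5 tip z [np.float64(188.0), np.float64(187.2)]
rim z now 2961 [100.9 109.7 110.3]
open .65 ee z 150.0 w 59.9 tip z [np.float64(189.6), np.float64(186.8)]
```

View pics/wnow.png

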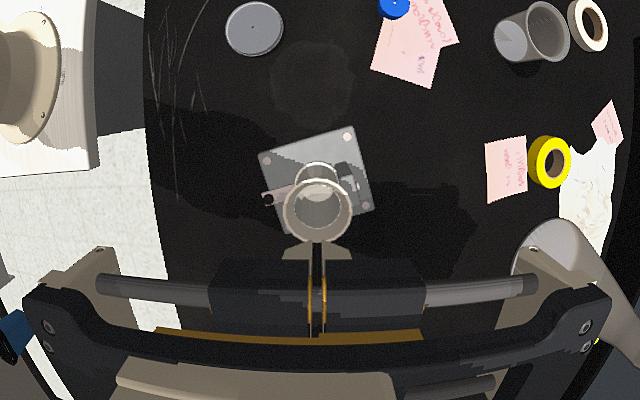

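The picture shows the closed fingers lined up on the funnel at (317,210). The wrist depth still reads the rim at 110, so the reported pose and hand-eye are right. The physical tips end about 37 mm short of the reported TCP at any opening. I'll command 37 mm lower and check by grip width.

```bash
cat >> pick.py <<'E'
OFF=37  # real fingertips are this far behind the reported TCP
def pick(x,y,tip=12):
    grip(0.65,15);move_to((x,y,70-OFF),DOWN);servo_line((x,y,tip-OFF),speed=80);show("down")
    grip(0.0,15);show("closed");servo_line((x,y,180-OFF),speed=150);show("up")
E
python3 - <<'E'
from pick import *
servo_line((*MOUTH,180),speed=200)
move_to((482.5,122.6,150),DOWN)
pick(482.5,122.6)
w=read_camera("wrist");save("pics/held.png",w)
if read_state()["width"]*92>25:
    move_to((*MOUTH,190-OFF),DOWN);sleep(.2);show("over")
c=[read_camera(n)["pixels"][90:250,x:x+160,::-1] for n,x in(("scene",325),("side",285))]
cv2.imwrite("pics/over2.png",cv2.resize(np.hstack(c),None,fx=2.4,fy=2.4))
E
```

```text
down 17.23 [482.9 122.8 -24.7] w 59.6 gf 0.0 [-0.9 -0.1 -0.4]
closed 17.77 [482.7 122.6 -24.8] w 32.7 gf 15.0 [-0.2 -0.8  2.9]
up 19.04 [481.7 122.3 142.1] w 32.5 gf 15.0 [-0.4 -0.  -0.3]
over 20.45 [ 465.1 -178.8  152.9] w 32.6 gf 15.0 [ 0.  -0.3 -0.7]
```

View pics/over2.png

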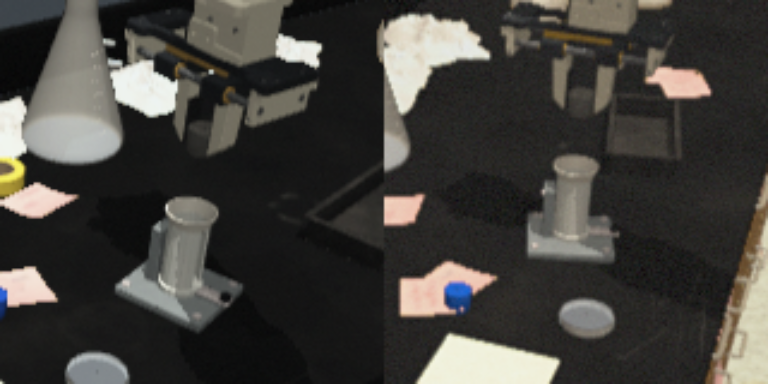

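The stopper is held upright between the tips (width 32.6 mm, at (200,135) in the left half), with its underside slightly below them. I'll lower and release it over the funnel.

```bash
cat >> pick.py <<'E'
def place():
    servo_line((*MOUTH,114-OFF),speed=70);sleep(.2);show("low")
    grip(0.6);sleep(.5);show("open");servo_line((*MOUTH,180-OFF),speed=180)
def look(fn):
    s=read_state();w=read_camera("wrist");P=cloud(w,s)
    m=(np.hypot(P[...,0]-MOUTH[0],P[...,1]-MOUTH[1])<10);print("in tube z",m.sum(),np.percentile(P[m][:,2],[5,50,95]).round(1))
    c=[read_camera(n)["pixels"][120:220,x:x+100,::-1] for n,x in(("scene",350),("side",315))]+[w["pixels"][150:250,270:370,::-1]]
    cv2.imwrite(fn,cv2.resize(np.hstack(c),None,fx=2.6,fy=2.6))
E
python3 - <<'E'
from pick import *
place();look("pics/in1.png");show("end")
E
```

```text
low 21.98 [ 464.9 -180.5   77.4] w 32.8 gf 15.0 [-0.2  0.  -0.7]
open 23.08 [ 464.6 -180.4   77. ] w 55.4 gf 0.0 [0.6 0.6 0.3]
in tube z 268 [44.6 46.1 47.4]
end 23.75 [ 463.4 -180.   141.5] w 55.1 gf 0.0 [ 0.2  0.3 -0.1]
```

View pics/in1.png

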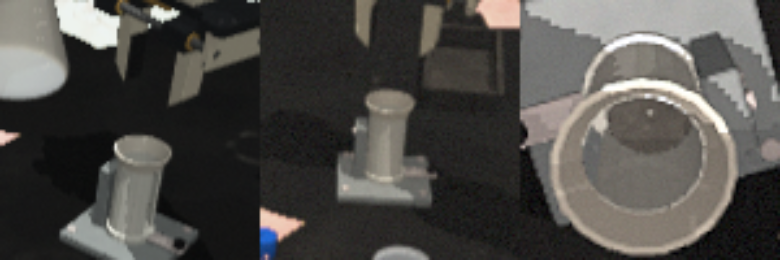

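The first stopper lies flat in the tube: its top is at z 46 (20 + 26), and the dark disc shows inside the funnel in the right crop. On to the second.

```bash
python3 - <<'E'
from pick import *
move_to((459.1,282.8,150),DOWN);pick(459.1,282.8)
if read_state()["width"]*92>25:
    move_to((*MOUTH,190-OFF),DOWN);sleep(.2);show("over");place();look("pics/in2.png");show("end")
E
```

```text
down 27.2 [459.3 283.  -24.9] w 59.8 gf 0.0 [-0.3  0.6  1. ]
closed 27.75 [459.3 282.9 -24.7] w 32.9 gf 15.0 [ 0.3 -0.9  3.3]
up 29.02 [458.4 282.3 142. ] w 32.6 gf 15.0 [ 0.  -0.4 -0.4]
over 30.91 [ 465.  -179.4  152.9] w 32.7 gf 15.0 [ 0.   0.3 -0.4]
low 32.34 [ 465.  -180.5   77.4] w 32.8 gf 15.0 [ 0.9  0.2 -1.2]
open 33.44 [ 464.6 -180.4   77. ] w 55.2 gf 0.0 [-0.3 -0.6 -0.3]
in tube z 375 [71.1 72.4 73.5]
end 34.11 [ 463.3 -180.   141.5] w 55.1 gf 0.0 [ 0.1 -0.1 -0.8]
```

View pics/in2.png

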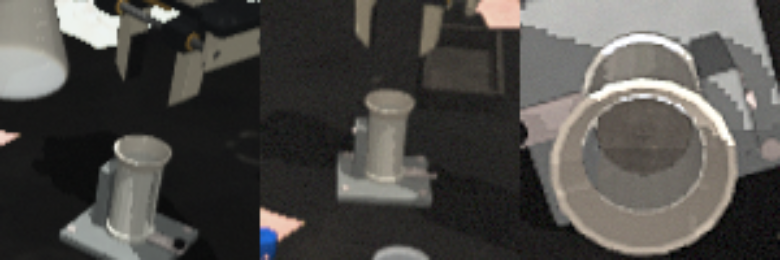

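The second stopper's top is flat at z 72 (20 + 52), so the stack is seated, and the gripper is clear.

```bash
python3 -c "
from rig import *
print(finish_job())"
```

```text
the job is handed in; nothing more can be done
None
```

Both large stoppers are stacked flat in the tube (tops measured at 46 and 72 mm above the bench), after one missed grasp because the real fingertips sit about 37 mm short of the reported TCP; the job was handed in at about 34 s of 58 s, no verdict was returned, and I did not re-measure the small stopper, dish or beaker at the end.

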